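# Load a tumbler barrel, fit its nested lids, lift the cover off alone

### The arm

A 7-joint arm with a two-finger parallel gripper is mounted at the origin on the work surface. World frame = base frame: x ahead of the robot, y to its left, z up, the work surface at z = 0. Lengths are in m, angles in degrees, forces in N, time in s.
With the tool pointing down it reaches from about 0.375 to 0.925 m from the base axis. Payload 3.1 kg.
Tool frame: the origin (TCP) lies at the very end of the fingers, on their centre line; the grasp point (between the pads) lies 19 mm behind it (hold_point_z is the distance from the TCP to the grasp point, in m); z points along the fingers, y is the line along which they close (so a half turn about z gives the same grasp; the last joint's range is limited). The gripper opens to 85 mm and grips with 20 to 120 N. Pads are 22 mm wide; open, the fingers measure 114 mm over their backs; the gripper's body (76 mm by 85 mm) begins 54 mm behind the grasp point. The pads swing forward as they close: fully open they stand 13 mm farther back than shut.
Start: joints at [-68.915, 21.939, 2.515, 91.553, -1.026, 66.532, -2.859], TCP at [0.292, 0.581, 0.205] pointing down, gripper open.
Joint ranges: [-149.38, 149.38], [-23.57, 123.04], [-84.95, 90], [0, 143.3], [-89.99, 269.99], [3.08, 112.72], [-163.45, 163.45]. Speed limits (degrees/s): [159.86, 159.86, 180, 180, 180, 180, 180].

### API

Orientations are given as [roll, pitch, yaw] about the fixed x, y, z axes, in that order (R = Rz(yaw) Ry(pitch) Rx(roll)).
In Python, from cell import * gives the robot as it stands.
- The arm moves only by the shell command python3 -m jog 'ROWS' [OPENING] [FORCE]. ROWS is JSON, a list of rows, each an object of numbers: "dx", "dy", "dz": the shift along the tool's x, y, z in mm; "turn": the turn about the tool's z in degrees. A call has 1 to 5 rows; each row is the pose to reach, as a shift and turn from the pose commanded when the call began, along the tool's axes at that moment; what a row does not reach only later rows make up. A row lasts 1/10 s, in which the tool goes at most 50 mm and 8.59 degrees, less where a joint would pass 70% of its speed; a pose out of reach is approached as far as the arm can. A call with a gripper value outside its range is refused whole. OPENING is the closure, from -1 (fully open) to 1 (shut), set as the call begins (- or left out, the last holds). The fingers move at their own pace and stop on an object; FORCE is the grip in N (left out, the last holds). Time passes only in rows, so rows that repeat a pose let the fingers close. It gives the time, the measured TCP pose, the force, the opening and the grip force at its end, in the units of the state.
- observe(): the state, without advancing time (a new reading comes with each control period).
- grab_frame(name): name is "side" or "top" or "wrist"; returns the picture (420x560x3 uint8, blue, green, red); there is no depth.
- camera_info(name): a dict with "intrinsics" (3x3 intrinsics, pixels), "k1" (the pictures are not rectified: a ray, as slopes to the right and down, at radius r is drawn at 1 + k1 r^2 times it, then the intrinsics apply), "position" and "attitude" of the camera in the world. Camera axes: x right, y up, looking along -z (the intrinsics and any distortion apply to the point x, -y, -z); pixel columns grow to the right and rows downward; lengths in m; the calibration is good to about 2 mm. A picture is of the moment at which its call begins: read the wrist's pose just before it. camera_info takes no time and is no camera call; for the wrist camera it gives the pose at the moment of the call.
- job_done(): hands the job in; it is judged then, once.
The state is a dict: "time_s": time; "joint_pos": joint angles; "joint_velocities": joint speeds; "tau": joint torques, N m; "ee_pos": TCP position; "tool_rot": TCP orientation; "contact_force": force on the tool from outside, world axes, zero at the start; "ft_torque": the same for the moment, N m; "width": finger opening in m; "grip_force": force on a finger pad.
Only numpy, scipy, OpenCV 4.12 (cv2) and the standard library are available. Lean on these libraries where they do the work, as an engineer would, in place of code of your own. Each camera call takes 0.05 s, during which the arm holds its last target. There are 200 camera calls.

### The job

Take only the top steel plate from the stack and lower it well down into the tumbling barrel before letting go. Then pick up the nested lids by the steel stud of the inner lid, with the cover riding on it, lower the pair gently onto the barrel until the inner lid is fully seated, and let go of it. Finally lift the cover alone by its black hub, straight up about 10 cm, so that the seated inner lid can be inspected undisturbed, and finish still holding the cover level there above the barrel; leave everything else where it is.

Things in the scene. Friction and masses are not known exactly. Their poses are not given: they have to be found in the camera images.
- barrel_mouth (a point): Centre of the tumbling barrel's mouth, in the plane of its rim; upright frame. Black rubber drum, open at the top, fixed to the table (cannot be pushed): 105 mm tall, body 164 mm in diameter (169 over two ribs), necked to 156 mm over the top 15 mm, round mouth 132 mm in diameter, same width inside, flat floor 10 mm above the table.
- seat (a point): On the inner lid's axis, in the underside plane of its flange; z up along the stud. Seated, it coincides with barrel_mouth. Inner lid, 0.4 kg: aluminium flange 148 mm across, 5 mm thick, that rests on the barrel's rim; below it a rubber plug 10 mm deep, tapering from 126 to 112 mm across, enters the mouth (3 mm play all round, centres itself). At first the plug stands on the table.
- stud (a point): Middle of the part of the inner lid's stud that sticks out above the hub: vertical round steel post, 16 mm in diameter, on the lid's axis, 37 mm above seat. Its top is 13 mm above this point; when nested, the hub's top is 12 mm, the flange's top 32 mm, the plug's bottom 47 mm below it. Gripped here from above, it lifts the inner lid with the cover resting loosely on it.
- hub (a point): Centre, half-way up, of the cover's black hub (collar 40 mm across, 16 mm tall, bore 21 mm, stud passes with 2.5 mm play); z up. Cover, 0.3 kg: aluminium disc 172 mm across, 4 mm thick, top 8 mm and underside 12 mm below this point, skirt hanging 12 mm farther down. Rests on the inner lid's flange by its weight alone; seated, this point is 17 mm above barrel_mouth; 45 mm up it is off the stud.
- plate_top_c (a point): Centre of the top plate of the stack of three (the one to load). Flat steel plate with two bolt holes, 70 mm long (its x axis), 40 mm wide (its y axis) and 8 mm thick, about 0.17 kg. The plates lie loosely on one another, edges out of line by up to 2 mm and a few degrees.
- plate_mid_c (a point): Centre of the middle plate, equal to the top one and 8 mm below it. Stays where it is.
- plate_low_c (a point): Centre of the lowest plate, equal to the others and lying on the table. Stays where it is.
- jar_c (a point): Middle of a closed jar, 66 mm in diameter and 95 mm tall, standing on the table. Stays where it is.
- nut_c (a point): Centre of the brass clamp nut, 44 mm in diameter and 18 mm tall, lying flat. Stays where it is.
- brush_grip (a point): Handle of a brush about 170 mm long that lies on the table. Stays where it is.

How it is judged:
By the outcome, as a careful person would: the job done as asked, in the order asked, and still so for the second after the job is handed in, while the arm keeps its last pose, push and grip.
It also fails if it takes over 67 s, if anything falls off the work surface, if the arm or the gripper's body presses on something with over 40 N, if the wrist force passes 120 N, or if a joint passes its speed limit or range.

## Working session

There is one attempt and no reset: what is moved stays moved. The work goes in short steps, Python scripts to look and compute and a shell command to move; the robot and the scene stay as the last step left them, time stands still between calls to the robot, and variables do not carry over. Pictures are saved under pics/ and viewed, at most 10 in all, crops included, and the job is handed in when it is done.

```bash
ls; mkdir -p pics; python3 - <<'E'
from cell import *
import cv2,numpy as np
s=observe();print({k:np.round(v,3).tolist() for k,v in s.items()})
a=grab_frame("top");b=grab_frame("side")
cv2.imwrite("pics/top0.png",a);cv2.imwrite("pics/side0.png",b)
for n in("top","side","wrist"):print(n,camera_info(n))
E
```

```text
pics
{'time_s': 0.0, 'joint_pos': [-68.916, 21.993, 2.51, 91.648, -1.025, 66.531, -2.861], 'joint_velocities': [0.107, 0.044, -0.017, -0.064, 0.033, 0.032, 0.071], 'tau': [-0.0, -43.348, 1.024, -24.95, 0.011, 0.011, -0.0], 'ee_pos': [0.291, 0.58, 0.203], 'tool_rot': [-179.851, 0.008, 153.317], 'contact_force': [0.325, 0.578, 0.714], 'ft_torque': [0.037, 0.008, -0.064], 'grip_force': 0.0, 'width': 0.085}
top {'intrinsics': array([[449.08706439,   0.        , 271.77641556],
       [  0.        , 449.08706439, 211.57584625],
       [  0.        ,   0.        ,   1.        ]]), 'k1': -0.008612968339594004, 'position': array([ 0.43027271, -0.0077657 ,  0.97609079]), 'attitude': array([  7.72644985,   0.98977618, -90.82428404])}
side {'intrinsics': array([[400.45894957,   0.        , 279.27953745],
       [  0.        , 400.45894957, 198.213954  ],
       [  0.        ,   0.        ,   1.        ]]), 'k1': -0.10822314483986827, 'position': array([ 0.22609793, -0.55380259,  0.57041937]), 'attitude': array([ 54.23438325,   0.54566268, -30.74632151])}
wrist {'intrinsics': array([[341.1290481 ,   0.        , 279.94738251],
       [  0.        , 341.1290481 , 208.78875362],
       [  0.        ,   0.        ,   1.        ]]), 'k1': -0.030347807445653838, 'position': array([0.22231519, 0.6148668 , 0.3733586 ]), 'attitude': array([-17.55169106,   0.11708217,  63.31205721])}
```

View pics/top0.png

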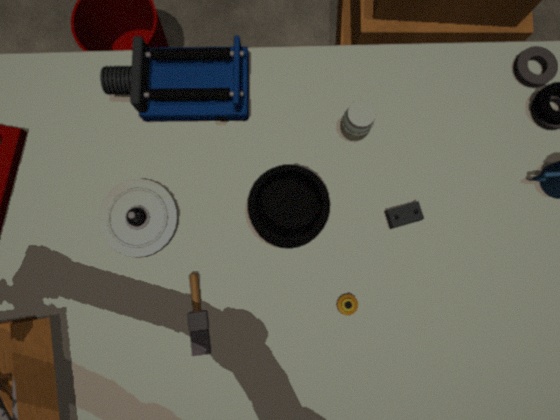

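View pics/side0.png

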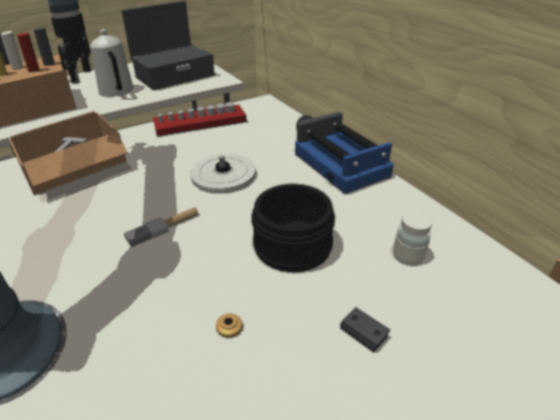

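The top view shows the lids at (140,217), the barrel at (289,206), the plate stack at (405,214), the nut at (347,304), the jar at (358,120) and the brush at (197,310). The side view agrees, and nothing blocks the paths between them.

```bash
cat > h.py <<'E'
from cell import *
import cv2,numpy as np
from scipy.spatial.transform import Rotation as R
def ray(ci,px):
    K=ci["intrinsics"];k=ci["k1"];px=np.atleast_2d(px).astype(float)
    u=cv2.undistortPoints(px.reshape(-1,1,2),K,np.array([k,0,0,0,0.]))[:,0]
    # k1 model is same as OpenCV radial
    d=np.c_[u[:,0],-u[:,1],-np.ones(len(u))]
    return R.from_euler('xyz',ci["attitude"],degrees=True).apply(d)
def onz(ci,px,z):
    d=ray(ci,px);p=np.array(ci["position"]);return p+d*((z-p[2])/d[:,2])[:,None]
def proj(ci,P):
    q=R.from_euler('xyz',ci["attitude"],degrees=True).inv().apply(np.atleast_2d(P)-ci["position"])
    u=np.c_[q[:,0]/-q[:,2],q[:,1]/q[:,2]];u=u*(1+ci["k1"]*(u**2).sum(1))[:,None]
    return u@ci["intrinsics"][:2,:2].T+ci["intrinsics"][:2,2]
def go(xy,z,yaw=None):
    """shift in tool axes (mm, deg) to bring TCP to xy,z"""
    s=observe();r=R.from_euler('xyz',s["tool_rot"],degrees=True)
    d=r.inv().apply(np.r_[xy,z]-s["ee_pos"])*1000
    t=None if yaw is None else (-(yaw-s["tool_rot"][2])+90)%180-90   # tool z down: turn = -yaw change
    print("rows d",d.round(1),"turn",None if t is None else round(t,1),"at",np.round(s["ee_pos"],4),np.round(s["tool_rot"],2),"t",s["time_s"])
def circ(P):
    A=np.c_[2*P[:,:2],np.ones(len(P))];c=np.linalg.lstsq(A,(P[:,:2]**2).sum(1),rcond=None)[0]
    return c[:2],np.sqrt(c[2]+c[0]**2+c[1]**2)
E
python3 - <<'E'
from h import *
a=cv2.imread("pics/top0.png");ci=camera_info("top")
g=cv2.cvtColor(a,cv2.COLOR_BGR2GRAY)
def blob(mask,c,z):
    n,l,st,ce=cv2.connectedComponentsWithStats(mask.astype(np.uint8));best=min(range(1,n),key=lambda i:np.hypot(*(ce[i]-c))+(1e3 if st[i,4]<40 else 0))
    m=(l==best).astype(np.uint8);cnt=max(cv2.findContours(m,cv2.RETR_EXTERNAL,cv2.CHAIN_APPROX_NONE)[0],key=len)[:,0]
    return st[best],onz(ci,cnt,z)
st,P=blob(g<60,(289,206),.09);print("barrel",st,circ(P))
st,P=blob(g<85,(405,214),.024);r=cv2.minAreaRect((P[:,:2]*1000).astype(np.float32));print("plate",st,r)
st,P=blob(g<60,(137,216),.04);print("hub blob",st,circ(P),onz(ci,(136.5,216.5),.047))
for p,z in(((347,304),.018),((358,120),.05),((197,310),.01)):print(onz(ci,p,z))
E
```

```text
barrel [ 248  165   82   83 5368] (array([ 0.56305836, -0.02739152]), np.float64(0.08198052716744915))
plate [384 201  40  28 723] ((549.1997680664062, -273.38909912109375), (43.198486328125, 77.38114929199219), 15.040532112121582)
hub blob [127 208  20  18 256] (array([0.55198449, 0.29234252]), np.float64(0.018418665231798893)) [[0.55088934 0.29038632 0.047     ]]
[[ 0.36295093 -0.14750673  0.018     ]]
[[ 0.75033658 -0.18047949  0.05      ]]
[[0.35410141 0.1682802  0.01      ]]
```

```bash
python3 - <<'E'
from h import *
go([.549,-.273],.17,105)
E
```

```text
rows d [-613.1 -646.3   35.2] turn 48.3 at [0.2916 0.5799 0.2035] [-1.7986e+02  1.0000e-02  1.5331e+02] t 0.1
```

```bash
M='python3 -m jog'
$M '[{"dx":-30,"dy":-32},{"dx":-61,"dy":-65},{"dx":-92,"dy":-97},{"dx":-123,"dy":-129},{"dx":-153,"dy":-161}]' -0.1
for i in 1 2 3; do python3 -m jog '[{"dx":-30,"dy":-32},{"dx":-61,"dy":-65},{"dx":-92,"dy":-97},{"dx":-123,"dy":-129},{"dx":-153,"dy":-161}]'; done
$M '[{"turn":8,"dz":7},{"turn":16,"dz":14},{"turn":24,"dz":21},{"turn":24,"dz":28},{"turn":24,"dz":35}]'
$M '[{"turn":8},{"turn":16},{"turn":24},{"turn":24},{"turn":24}]'
python3 - <<'E'
from h import *
go([.549,-.273],.17,105)
ci=camera_info("wrist");a=grab_frame("wrist");cv2.imwrite("pics/w1.png",a)
print(ci["position"],ci["attitude"],proj(ci,[[.549,-.273,.024]]))
E
```

```text
rows d [-613.1 -646.3   35.2] turn 48.3 at [0.2916 0.5799 0.2035] [-1.7986e+02  1.0000e-02  1.5331e+02] t 0.1
[0.22231519 0.6148668  0.3733586 ] [-17.55169106   0.11708217  63.31205721] [[-95.82529636 530.39543254]]validation failed for argument at $[0]...
validation failed for argument at $[0]...
validation failed for argument at $[0]...
validation failed for argument at $[0]...
validation failed for argument at $[0]...
validation failed for argument at $[0]...
```

View pics/w1.png

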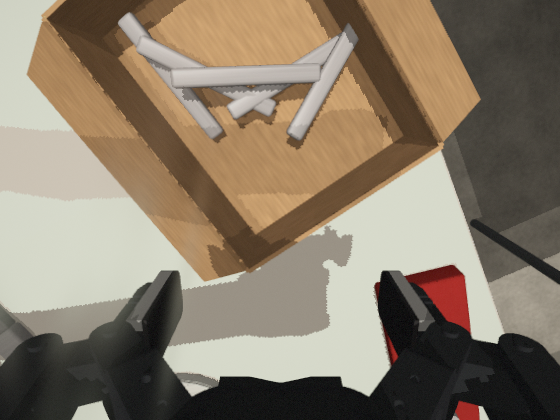

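The moves were refused because every row needs all four keys, so the arm hasn't moved. The wrist view shows the wooden tray and the fingertips at about (165,285) and (400,285).

```bash
python3 -m jog '[{"dx":-30,"dy":-32,"dz":0,"turn":0},{"dx":-61,"dy":-65,"dz":0,"turn":0},{"dx":-92,"dy":-97,"dz":0,"turn":0},{"dx":-123,"dy":-129,"dz":0,"turn":0},{"dx":-153,"dy":-161,"dz":0,"turn":0}]' -0.1
python3 -m jog '[{"dx":-30,"dy":-32,"dz":0,"turn":0},{"dx":-61,"dy":-65,"dz":0,"turn":0},{"dx":-92,"dy":-97,"dz":0,"turn":0},{"dx":-123,"dy":-129,"dz":0,"turn":0},{"dx":-153,"dy":-161,"dz":0,"turn":0}]'
python3 -m jog '[{"dx":-30,"dy":-32,"dz":0,"turn":0},{"dx":-61,"dy":-65,"dz":0,"turn":0},{"dx":-92,"dy":-97,"dz":0,"turn":0},{"dx":-123,"dy":-129,"dz":0,"turn":0},{"dx":-153,"dy":-161,"dz":0,"turn":0}]'
python3 -m jog '[{"dx":-30,"dy":-32,"dz":0,"turn":0},{"dx":-61,"dy":-65,"dz":0,"turn":0},{"dx":-92,"dy":-97,"dz":0,"turn":0},{"dx":-123,"dy":-129,"dz":0,"turn":0},{"dx":-153,"dy":-161,"dz":0,"turn":0}]'
python3 -m jog '[{"dx":0,"dy":0,"dz":7,"turn":8},{"dx":0,"dy":0,"dz":14,"turn":16},{"dx":0,"dy":0,"dz":21,"turn":24},{"dx":0,"dy":0,"dz":21,"turn":24}]'
python3 -m jog '[{"dx":0,"dy":0,"dz":7,"turn":8},{"dx":0,"dy":0,"dz":14,"turn":16},{"dx":0,"dy":0,"dz":14,"turn":24},{"dx":0,"dy":0,"dz":14,"turn":24}]'
python3 - <<'E'
from h import *
go([.549,-.273],.17,105)
ci=camera_info("wrist");a=grab_frame("wrist");cv2.imwrite("pics/w2.png",a)
print(proj(ci,[[.549,-.273,.024]]))
E
```

```text
time_s: 0.65
ee_pos: [0.3566, 0.366, 0.2044]
tool_rot: [-180.0, 0.0, 153.3]
contact_force: [0.2, 0.2, 0.5]
width: 0.0472
grip_force: 0.0
time_s: 1.15
ee_pos: [0.4208, 0.1537, 0.2047]
tool_rot: [180.0, -0.0, 153.3]
contact_force: [-0.1, -0.2, 0.5]
width: 0.0469
grip_force: 0.0
time_s: 1.65
ee_pos: [0.4852, -0.0587, 0.2048]
tool_rot: [180.0, 0.0, 153.3]
contact_force: [0.7, 0.3, 0.4]
width: 0.0471
grip_force: 0.0
time_s: 2.15
ee_pos: [0.5499, -0.2708, 0.2044]
tool_rot: [180.0, -0.0, 153.4]
contact_force: [0.6, 0.6, 0.8]
width: 0.0468
grip_force: 0.0
time_s: 2.55
ee_pos: [0.5484, -0.2688, 0.182]
tool_rot: [-179.9, -0.2, 129.3]
contact_force: [-0.2, 0.3, -0.3]
width: 0.0472
grip_force: 0.0
time_s: 2.95
ee_pos: [0.5495, -0.269, 0.1696]
tool_rot: [-180.0, -0.0, 105.5]
contact_force: [-0.2, 0.2, 0.7]
width: 0.0471
grip_force: 0.0
rows d [-3.7 -1.5 -0.4] turn 0.5 at [ 0.5495 -0.269   0.1696] [-1.7996e+02 -1.0000e-02  1.0551e+02] t 2.95
[[278.90100602 190.05380631]]
```

View pics/w2.png

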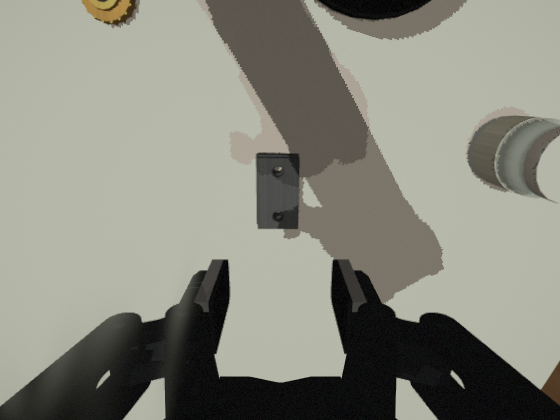

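The plate stack is upright in the image, spanning about x 258–299 and y 152–229, with bolt holes at (278,171) and (278,215). The fingers straddle the same column. Next I'll measure it precisely on an enlarged crop.

```bash
python3 - <<'E'
from h import *
a=cv2.imread("pics/w2.png");ci=camera_info("wrist")
c=a[140:245,235:325];c=cv2.convertScaleAbs(cv2.resize(c,None,fx=5.5,fy=5.5,interpolation=cv2.INTER_CUBIC),alpha=2.2)
cv2.imwrite("pics/w2c.png",c)
g=cv2.cvtColor(a,cv2.COLOR_BGR2GRAY);print(g[190,250:308]);print(g[145:236,268])
print("cam",ci["position"])
P=onz(ci,[(278,171),(278,215)],.024);print(P,P.mean(0))
E
```

```text
[184 182 182 182 183 172 128  76  75  77  79  80  80  79  82  79  79  77
  76  74  76  76  79  77  78  79  79  77  78  77  79  81  79  76  77  76
  77  79  78  76  79  80  76  77  78  77  76  75  76  99 115 118 161 183
 183 183 183 183]
[165 166 165 165 164 165 166 130  67  44  60  55  40  60  64  64  64  64
  65  64  64  66  65  66  63  64  64  66  68  70  76  78  78  77  77  78
  75  76  78  78  77  79  78  77  77  76  78  75  76  77  77  76  78  75
  77  75  75  77  76  76  77  76  78  74  77  76  76  77  73  74  77  74
  76  74  76  75  77  76  75  76  76  76  75  97 168 183 184 183 183 183
 182]
cam [ 0.52852415 -0.19488141  0.33970107]
[[ 0.54350636 -0.25573744  0.024     ]
 [ 0.55515779 -0.29768931  0.024     ]] [ 0.54933208 -0.27671338  0.024     ]
```

View pics/w2c.png

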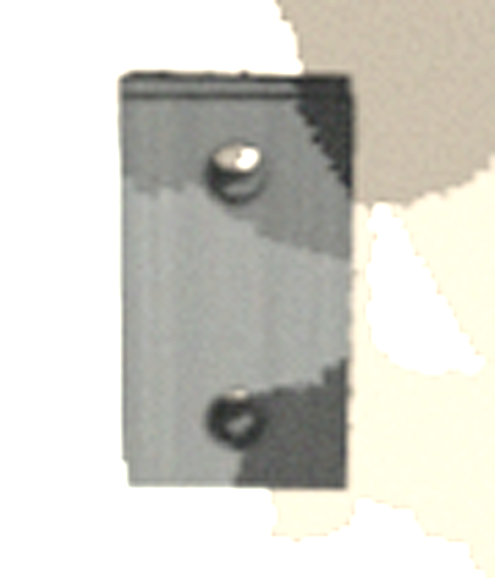

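The crop shows the top plate's face with corners near (122,97), (352,97), (347,487) and (128,487). The rear edges of the lower plates are visible above y=97.

```bash
python3 - <<'E'
from h import *
ci=camera_info("wrist")
q=np.array([(122,97),(352,97),(347,487),(128,487)])/5.5+[235,140]-.4
P=onz(ci,q,.024)[:,:2];print(P,P.mean(0))
for i in range(4):
    d=P[(i+1)%4]-P[i];print(np.hypot(*d),np.degrees(np.arctan2(d[1],d[0])))
go(P.mean(0),.06,104.5)
E
```

```text
[[ 0.52109626 -0.24856137]
 [ 0.5584333  -0.23812285]
 [ 0.57757096 -0.30565465]
 [ 0.53966363 -0.31625979]] [ 0.54919104 -0.27714966]
0.03876877173163583 15.619695196747793
0.07019112281119341 -74.17794070122322
0.039362857249367146 -164.37024488915299
0.07019844985961159 105.33714615902173
rows d [ -7.5  -2.6 109.8] turn 1.1 at [ 0.5496 -0.2692  0.1698] [-1.7999e+02  1.0000e-02  1.0562e+02] t 3.0
```

```bash
python3 -m jog '[{"dx":-8,"dy":-2,"dz":35,"turn":0},{"dx":-8,"dy":-2,"dz":70,"turn":0},{"dx":-8,"dy":-2,"dz":105,"turn":0},{"dx":-8,"dy":-2,"dz":134,"turn":0},{"dx":-8,"dy":-2,"dz":134,"turn":0}]' 0.15
python3 -m jog '[{"dx":0,"dy":0,"dz":2,"turn":0},{"dx":0,"dy":0,"dz":4,"turn":0},{"dx":0,"dy":0,"dz":5,"turn":0},{"dx":0,"dy":0,"dz":6,"turn":0},{"dx":0,"dy":0,"dz":7,"turn":0}]'
python3 -m jog '[{"dx":0,"dy":0,"dz":1,"turn":0},{"dx":0,"dy":0,"dz":2,"turn":0}]'
```

```text
time_s: 3.5
ee_pos: [0.5464, -0.2752, 0.0317]
tool_rot: [-179.6, -0.3, 105.6]
contact_force: [-0.7, -0.3, -0.1]
width: 0.0363
grip_force: 0.0
time_s: 4.0
ee_pos: [0.5504, -0.2779, 0.0296]
tool_rot: [179.9, 0.0, 105.3]
contact_force: [0.1, -0.6, -0.2]
width: 0.0364
grip_force: 0.0
time_s: 4.2
ee_pos: [0.5498, -0.2777, 0.0268]
tool_rot: [180.0, 0.0, 105.3]
contact_force: [0.6, 0.3, -0.7]
width: 0.0361
grip_force: 0.0
```

```bash
for i in 1; do
python3 -m jog '[{"dx":0,"dy":0,"dz":1,"turn":0},{"dx":0,"dy":0,"dz":2,"turn":0},{"dx":0,"dy":0,"dz":2,"turn":0}]'|egrep 'ee_p|force'
python3 -m jog '[{"dx":0,"dy":0,"dz":1,"turn":0},{"dx":0,"dy":0,"dz":1,"turn":0}]'|egrep 'ee_p|force'
done
```

```text
ee_pos: [0.5495, -0.2777, 0.0245]
contact_force: [-0.4, 0.3, -0.5]
grip_force: 0.0
ee_pos: [0.5496, -0.2777, 0.0236]
contact_force: [-0.1, -0.2, 0.2]
grip_force: 0.0
```

```bash
python3 -m jog '[{"dx":0,"dy":0,"dz":1,"turn":0},{"dx":0,"dy":0,"dz":1,"turn":0}]'|egrep 'ee_p|contact'
python3 -m jog '[{"dx":0,"dy":0,"dz":1,"turn":0},{"dx":0,"dy":0,"dz":1,"turn":0}]'|egrep 'ee_p|contact'
python3 -m jog '[{"dx":0,"dy":0,"dz":1,"turn":0},{"dx":0,"dy":0,"dz":1,"turn":0}]'|egrep 'ee_p|contact'
```

```text
ee_pos: [0.5496, -0.2777, 0.0227]
contact_force: [-0.9, 0.2, -0.5]
ee_pos: [0.5496, -0.2777, 0.0216]
contact_force: [0.3, -0.2, -0.2]
ee_pos: [0.5496, -0.2777, 0.0207]
contact_force: [-0.1, -0.4, 0.2]
```

```bash
python3 -m jog '[{"dx":0,"dy":0,"dz":1,"turn":0},{"dx":0,"dy":0,"dz":1,"turn":0}]'|egrep 'ee_p|contact'
python3 -m jog '[{"dx":0,"dy":0,"dz":1,"turn":0},{"dx":0,"dy":0,"dz":1,"turn":0}]'|egrep 'ee_p|contact'
python3 - <<'E'
from h import *
cv2.imwrite("pics/w3.png",grab_frame("wrist"))
E
```

```text
ee_pos: [0.5496, -0.2777, 0.0196]
contact_force: [0.1, -0.1, 0.2]
ee_pos: [0.5496, -0.2777, 0.0186]
contact_force: [0.6, 0.1, 0.4]
```

View pics/w3.png

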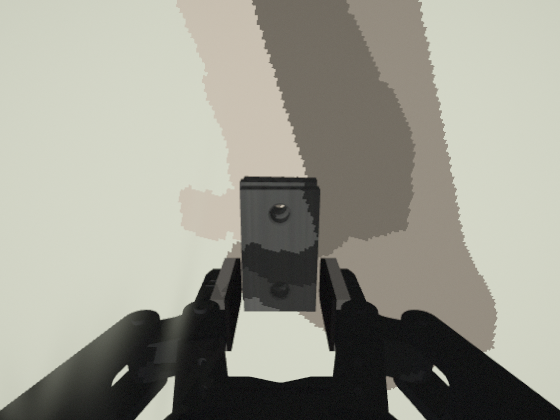

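The fingertips sit at (241,258) and (320,258), flanking the plate (x 241–319, y 180–310). There has been no contact yet, so I'll keep probing down.

```bash
python3 -m jog '[{"dx":0,"dy":0,"dz":1,"turn":0},{"dx":0,"dy":0,"dz":1,"turn":0}]'|egrep 'ee_p|contact'
python3 -m jog '[{"dx":0,"dy":0,"dz":1,"turn":0},{"dx":0,"dy":0,"dz":1,"turn":0}]'|egrep 'ee_p|contact'
python3 -m jog '[{"dx":0,"dy":0,"dz":1,"turn":0},{"dx":0,"dy":0,"dz":1,"turn":0}]'|egrep 'ee_p|contact|wid'
```

```text
ee_pos: [0.5496, -0.2776, 0.0176]
contact_force: [0.3, -0.0, -0.8]
ee_pos: [0.5496, -0.2777, 0.0166]
contact_force: [1.2, -0.1, -0.2]
ee_pos: [0.5496, -0.2777, 0.0156]
contact_force: [-1.0, -0.1, 0.4]
width: 0.0361
```

```bash
python3 - <<'E'
from h import *
a=grab_frame("side");ci=camera_info("side");u=proj(ci,[[.549,-.277,.024]])[0];print(u)
x,y=int(u[0]),int(u[1]);c=a[y-60:y+30,x-60:x+60]
cv2.imwrite("pics/s4.png",cv2.convertScaleAbs(cv2.resize(c,None,fx=6,fy=6,interpolation=cv2.INTER_CUBIC),alpha=1.8))
E
```

```text
[365.44221112 324.39106386]
```

View pics/s4.png

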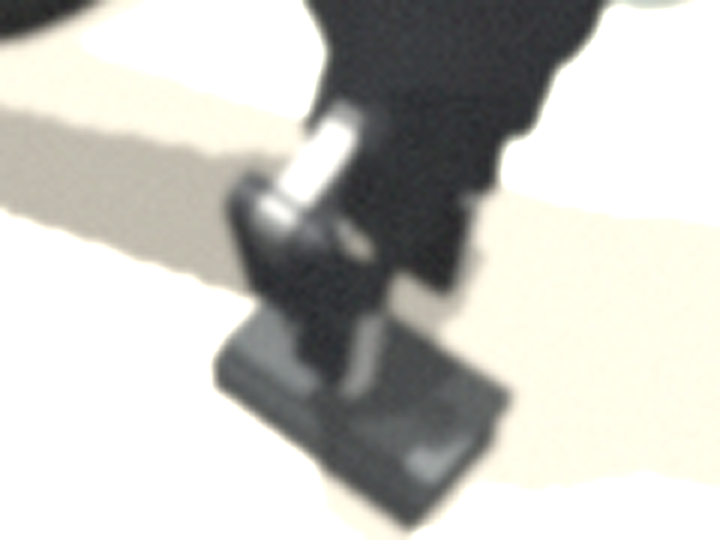

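The side crop shows the near finger above the plate's upper face, with its tip at about (340,390) and not straddling the stack. So the tips really are set back, and I'll keep going down.

```bash
python3 -m jog '[{"dx":0,"dy":0,"dz":1,"turn":0},{"dx":0,"dy":0,"dz":1,"turn":0}]'|egrep 'ee_p|contact'
python3 -m jog '[{"dx":0,"dy":0,"dz":1,"turn":0},{"dx":0,"dy":0,"dz":1,"turn":0}]'|egrep 'ee_p|contact'
python3 -m jog '[{"dx":0,"dy":0,"dz":1,"turn":0},{"dx":0,"dy":0,"dz":1,"turn":0}]'|egrep 'ee_p|contact|wid'
```

```text
ee_pos: [0.5496, -0.2777, 0.0146]
contact_force: [-0.4, 0.8, -0.5]
ee_pos: [0.5496, -0.2777, 0.0136]
contact_force: [0.4, -0.8, 0.2]
ee_pos: [0.5496, -0.2777, 0.0126]
contact_force: [-0.2, -0.1, -0.3]
width: 0.0362
```

```bash
python3 -m jog '[{"dx":0,"dy":0,"dz":1,"turn":0},{"dx":0,"dy":0,"dz":1,"turn":0}]'|egrep 'ee_p|contact'
python3 -m jog '[{"dx":0,"dy":0,"dz":1,"turn":0},{"dx":0,"dy":0,"dz":1,"turn":0}]'|egrep 'ee_p|contact'
python3 -m jog '[{"dx":0,"dy":0,"dz":1,"turn":0},{"dx":0,"dy":0,"dz":1,"turn":0}]'|egrep 'ee_p|contact|wid'
python3 - <<'E'
from h import *
a=grab_frame("wrist");b=grab_frame("side")
c=b[264:354,305:425];cv2.imwrite("pics/s5.png",cv2.convertScaleAbs(np.hstack([cv2.resize(c,(400,300),interpolation=cv2.INTER_CUBIC),cv2.resize(a[170:335,170:390],(400,300),interpolation=cv2.INTER_CUBIC)]),alpha=1.8))
E
```

```text
ee_pos: [0.5496, -0.2777, 0.0116]
contact_force: [0.3, 0.0, 0.3]
ee_pos: [0.5496, -0.2777, 0.0106]
contact_force: [-1.0, -0.0, 0.4]
ee_pos: [0.5496, -0.2776, 0.0096]
contact_force: [0.8, 0.2, -1.1]
width: 0.0365
```

View pics/s5.png

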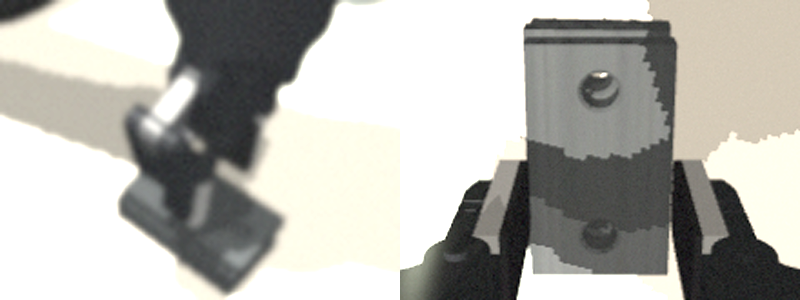

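The left half of this picture shows the near fingertip ending at about (190,225), just above the plate's near top edge. The right half shows the pads level with the plate's sides in the image. I'll estimate the tip height by ray.

```bash
python3 - <<'E'
from h import *
ci=camera_info("side");ax=np.array([np.cos(np.radians(15.6)),np.sin(np.radians(15.6))]);px=np.array([-ax[1],ax[0]])
c=np.array([.5496,-.2777])
f=lambda w,l,z:((proj(ci,[np.r_[c-w*ax-l*px,z]])[0]-[305,264])*10/3).round(0)
for z in(.010,.016,.02,.024,.03,.04):print(z,f(.018,0,z),f(.018,.011,z),f(.018,-.011,z),"edge",f(.02,0,z))
ci=camera_info("wrist");f=lambda w,l,z:((proj(ci,[np.r_[c+w*ax+l*px,z]])[0]-[170,170])*400/220+[400,0]).round(0)
for z in(.01,.016,.02,.024,.03,.04):print(z,f(-.018,.011,z),f(.018,.011,z),f(.018,-.011,z),"edge",f(.02,0,z))
E
```

```text
0.01 [179. 242.] [197. 254.] [161. 229.] edge [177. 244.]
0.016 [180. 234.] [199. 247.] [162. 222.] edge [178. 237.]
0.02 [181. 229.] [200. 242.] [163. 217.] edge [179. 232.]
0.024 [182. 224.] [201. 237.] [164. 212.] edge [180. 227.]
0.03 [184. 217.] [203. 230.] [165. 204.] edge [181. 220.]
0.04 [186. 204.] [205. 217.] [167. 192.] edge [184. 207.]
0.01 [539. 112.] [662. 111.] [660. 179.] edge [668. 146.]
0.016 [537. 120.] [664. 119.] [662. 188.] edge [670. 154.]
0.02 [536. 125.] [666. 124.] [664. 195.] edge [672. 160.]
0.024 [535. 131.] [667. 130.] [665. 202.] edge [673. 167.]
0.03 [532. 140.] [670. 139.] [667. 213.] edge [676. 177.]
0.04 [528. 156.] [674. 155.] [671. 233.] edge [680. 195.]
```

Both tip corners in the wrist view match z≈0.041, so the tips really are about 30 mm behind the nominal TCP at this opening. I'll continue the probe down, relying on contact.

```bash
python3 -m jog '[{"dx":0,"dy":0,"dz":2,"turn":0},{"dx":0,"dy":0,"dz":4,"turn":0},{"dx":0,"dy":0,"dz":4,"turn":0}]'|egrep 'ee_p|contact'
python3 -m jog '[{"dx":0,"dy":0,"dz":1,"turn":0},{"dx":0,"dy":0,"dz":2,"turn":0},{"dx":0,"dy":0,"dz":2,"turn":0}]'|egrep 'ee_p|contact'
python3 -m jog '[{"dx":0,"dy":0,"dz":1,"turn":0},{"dx":0,"dy":0,"dz":2,"turn":0},{"dx":0,"dy":0,"dz":2,"turn":0}]'|egrep 'ee_p|contact|wid'
```

```text
ee_pos: [0.5493, -0.2775, 0.0053]
contact_force: [0.3, 0.1, -0.5]
ee_pos: [0.5496, -0.2776, 0.0036]
contact_force: [-0.3, 0.6, -0.6]
ee_pos: [0.5496, -0.2777, 0.0016]
contact_force: [-0.5, 0.2, 0.7]
width: 0.0364
```

```bash
python3 -m jog '[{"dx":0,"dy":0,"dz":1,"turn":0},{"dx":0,"dy":0,"dz":2,"turn":0},{"dx":0,"dy":0,"dz":2,"turn":0}]'|egrep 'ee_p|contact'
python3 -m jog '[{"dx":0,"dy":0,"dz":1,"turn":0},{"dx":0,"dy":0,"dz":2,"turn":0},{"dx":0,"dy":0,"dz":2,"turn":0}]'|egrep 'ee_p|contact'
python3 -m jog '[{"dx":0,"dy":0,"dz":1,"turn":0},{"dx":0,"dy":0,"dz":2,"turn":0},{"dx":0,"dy":0,"dz":2,"turn":0}]'|egrep 'ee_p|contact|wid'
```

```text
ee_pos: [0.5496, -0.2777, -0.0004]
contact_force: [0.6, 0.0, -0.6]
ee_pos: [0.5495, -0.2776, -0.0024]
contact_force: [0.1, 0.5, -0.2]
ee_pos: [0.5498, -0.2778, -0.0034]
contact_force: [-1.0, 0.7, 4.5]
width: 0.0363
```

Contact came at TCP z≈-0.003, so the tips are about 27 mm behind the TCP. I'll back off, open wider, and go down so the tips end about 5.5 mm below the plate's top face.

```bash
python3 -m jog '[{"dx":0,"dy":0,"dz":-4,"turn":0},{"dx":0,"dy":0,"dz":-8,"turn":0},{"dx":0,"dy":0,"dz":-8,"turn":0},{"dx":0,"dy":0,"dz":-8,"turn":0}]' -0.2 50 |egrep 'ee_p|contact|wid'
python3 -m jog '[{"dx":0,"dy":0,"dz":4,"turn":0},{"dx":0,"dy":0,"dz":8,"turn":0},{"dx":0,"dy":0,"dz":11,"turn":0},{"dx":0,"dy":0,"dz":13,"turn":0},{"dx":0,"dy":0,"dz":13,"turn":0}]'|egrep 'ee_p|contact|wid'
python3 -m jog '[{"dx":0,"dy":0,"dz":0,"turn":0},{"dx":0,"dy":0,"dz":0,"turn":0},{"dx":0,"dy":0,"dz":0,"turn":0},{"dx":0,"dy":0,"dz":0,"turn":0},{"dx":0,"dy":0,"dz":0,"turn":0}]' 0.6 50
```

```text
ee_pos: [0.5499, -0.2777, 0.0039]
contact_force: [0.8, 0.5, 0.3]
width: 0.0508
ee_pos: [0.5492, -0.2775, -0.0099]
contact_force: [-1.0, 0.7, 1.1]
width: 0.0512
time_s: 10.9
ee_pos: [0.5499, -0.278, -0.009]
tool_rot: [180.0, 0.0, 105.3]
contact_force: [-0.1, -0.1, 2.0]
width: 0.0385
grip_force: 50.5
```

```bash
python3 -m jog '[{"dx":0,"dy":0,"dz":-5,"turn":0},{"dx":0,"dy":0,"dz":-20,"turn":0},{"dx":0,"dy":0,"dz":-60,"turn":0},{"dx":0,"dy":0,"dz":-100,"turn":0},{"dx":0,"dy":0,"dz":-140,"turn":0}]' |egrep 'ee_p|contact|wid|grip'
python3 -m jog '[{"dx":0,"dy":0,"dz":0,"turn":0},{"dx":0,"dy":0,"dz":0,"turn":0},{"dx":0,"dy":0,"dz":0,"turn":0}]' |egrep 'ee_p|contact|wid|grip'
python3 - <<'E'
from h import *
b=grab_frame("side");a=grab_frame("wrist");t=grab_frame("top")
x=cv2.resize(b[230:365,285:445],(400,338),interpolation=cv2.INTER_CUBIC);y=cv2.resize(a,(400,300))
cv2.imwrite("pics/c1.png",cv2.convertScaleAbs(np.hstack([x[:300],y]),alpha=1.6));cv2.imwrite("pics/t1.png",t)
s=observe();print(s["contact_force"])
ci=camera_info("top");g=cv2.cvtColor(t,cv2.COLOR_BGR2GRAY)
# barrel rim: neck outer 156mm at z=.105 & ribs ; print profile across barrel
print(g[206,235:345:1].tolist());print(g[155:260,289].tolist())
go([.563,-.0275],.20)
E
```

```text
ee_pos: [0.5492, -0.2776, 0.1328]
contact_force: [0.3, 0.8, -0.7]
width: 0.038
grip_force: 50.8
ee_pos: [0.5487, -0.2767, 0.1298]
contact_force: [-0.0, 0.1, -2.4]
width: 0.0381
grip_force: 50.8
[ 0.11656295  0.21549479 -1.25265018]
[156, 155, 158, 161, 158, 157, 157, 159, 158, 157, 148, 135, 87, 41, 22, 6, 23, 17, 25, 5, 18, 19, 8, 20, 14, 4, 12, 13, 17, 16, 19, 19, 13, 19, 19, 21, 22, 19, 7, 25, 13, 20, 12, 17, 9, 13, 21, 20, 11, 20, 22, 22, 21, 12, 16, 28, 19, 15, 11, 14, 15, 25, 18, 21, 18, 10, 22, 20, 18, 20, 23, 7, 17, 23, 15, 6, 17, 18, 21, 16, 16, 13, 15, 12, 17, 8, 6, 16, 19, 20, 21, 16, 11, 25, 63, 129, 156, 154, 157, 159, 160, 155, 158, 159, 159, 157, 151, 145, 124, 101]
[154, 156, 158, 159, 155, 158, 157, 157, 150, 96, 34, 24, 28, 22, 19, 23, 0, 2, 14, 1, 7, 9, 8, 2, 15, 24, 12, 12, 20, 22, 18, 21, 20, 19, 18, 23, 15, 23, 23, 24, 27, 18, 29, 18, 16, 24, 26, 21, 18, 12, 11, 16, 25, 24, 18, 24, 20, 24, 23, 20, 18, 11, 18, 16, 17, 7, 13, 21, 20, 15, 21, 20, 16, 3, 4, 17, 6, 3, 18, 11, 12, 19, 15, 22, 27, 14, 15, 21, 14, 14, 16, 15, 19, 54, 83, 93, 89, 89, 90, 89, 91, 93, 89, 90, 92]
rows d [236.8  79.8 -70.7] turn None at [ 0.5484 -0.2768  0.129 ] [-1.7984e+02 -1.2000e-01  1.0532e+02] t 11.85
```

View pics/c1.png

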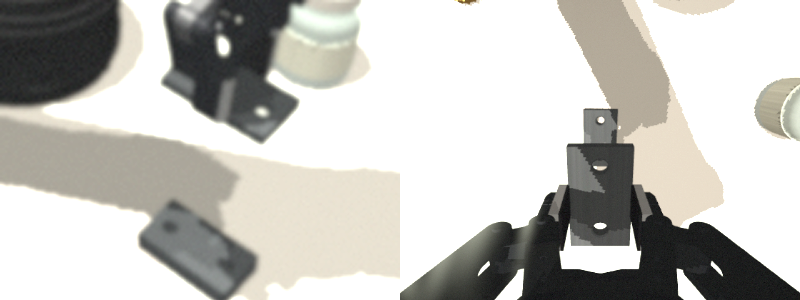

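Exactly one plate is in the gripper: the right view shows it thin and level at about (600,195), and the left view shows two plates left on the table at (200,250). Now to the barrel.

```bash
python3 -m jog '[{"dx":24,"dy":8,"dz":-20,"turn":0},{"dx":60,"dy":21,"dz":-30,"turn":0},{"dx":95,"dy":33,"dz":-30,"turn":0},{"dx":130,"dy":45,"dz":-30,"turn":0},{"dx":165,"dy":57,"dz":-30,"turn":0}]' |egrep 'ee_p|wid'
python3 -m jog '[{"dx":36,"dy":12,"dz":0,"turn":0},{"dx":60,"dy":21,"dz":0,"turn":0},{"dx":72,"dy":25,"dz":0,"turn":0},{"dx":72,"dy":25,"dz":0,"turn":0},{"dx":72,"dy":25,"dz":0,"turn":0}]' |egrep 'ee_p|wid|cont'
python3 - <<'E'
from h import *
ci=camera_info("wrist");a=grab_frame("wrist");cv2.imwrite("pics/w6.png",a);print(ci["position"],ci["attitude"])
g=cv2.GaussianBlur(cv2.cvtColor(a,cv2.COLOR_BGR2GRAY),(5,5),0)
for z in(.105,.095):
  th=np.radians(np.arange(0,360,30))
  for r in(.066,.078):print(z,r,proj(ci,np.c_[.566+r*np.cos(th),-.028+r*np.sin(th),0*th+z]).round(0).tolist())
# dark silhouette leftmost/rightmost/top
m=(g<70)
for y in range(0,240,20):
  x=np.where(m[y])[0];print(y,(x.min(),x.max()) if len(x) else None)
go([.566,-.028],.16)
E
```

```text
ee_pos: [0.5603, -0.1021, 0.1598]
width: 0.0381
ee_pos: [0.5657, -0.0295, 0.1605]
contact_force: [-0.3, -0.6, -2.3]
width: 0.0379
[0.54521107 0.04524326 0.33021407] [-17.62433084   0.07968276  15.21591202]
0.105 0.066 [[371.0, 238.0], [375.0, 192.0], [353.0, 148.0], [309.0, 121.0], [255.0, 121.0], [211.0, 147.0], [188.0, 191.0], [192.0, 237.0], [218.0, 275.0], [259.0, 295.0], [304.0, 295.0], [344.0, 275.0]]
0.105 0.078 [[387.0, 242.0], [392.0, 187.0], [367.0, 135.0], [314.0, 102.0], [250.0, 102.0], [197.0, 134.0], [171.0, 187.0], [176.0, 241.0], [207.0, 285.0], [255.0, 308.0], [307.0, 308.0], [355.0, 285.0]]
0.095 0.066 [[367.0, 233.0], [371.0, 188.0], [350.0, 146.0], [308.0, 120.0], [257.0, 120.0], [214.0, 146.0], [192.0, 187.0], [195.0, 232.0], [220.0, 268.0], [259.0, 288.0], [303.0, 288.0], [342.0, 269.0]]
0.095 0.078 [[383.0, 237.0], [388.0, 184.0], [363.0, 134.0], [313.0, 102.0], [252.0, 102.0], [201.0, 133.0], [175.0, 183.0], [180.0, 236.0], [210.0, 278.0], [256.0, 301.0], [306.0, 301.0], [352.0, 279.0]]
0 None
20 None
40 None
60 (np.int64(553), np.int64(559))
80 (np.int64(543), np.int64(559))
100 (np.int64(229), np.int64(559))
120 (np.int64(202), np.int64(557))
140 (np.int64(186), np.int64(559))
160 (np.int64(177), np.int64(543))
180 (np.int64(172), np.int64(388))
200 (np.int64(171), np.int64(390))
220 (np.int64(172), np.int64(389))
rows d [2.1 0.9 0.6] turn None at [ 0.5657 -0.0303  0.1606] [-1.7995e+02  9.0000e-02  1.0513e+02] t 12.9
```

```bash
python3 -m jog '[{"dx":2,"dy":0,"dz":30,"turn":0},{"dx":2,"dy":0,"dz":60,"turn":0},{"dx":2,"dy":0,"dz":80,"turn":0},{"dx":2,"dy":0,"dz":100,"turn":0},{"dx":2,"dy":0,"dz":115,"turn":0}]' |egrep 'ee_p|cont'
python3 -m jog '[{"dx":0,"dy":0,"dz":5,"turn":0},{"dx":0,"dy":0,"dz":10,"turn":0},{"dx":0,"dy":0,"dz":10,"turn":0}]' |egrep 'ee_p|cont'
python3 -m jog '[{"dx":0,"dy":0,"dz":3,"turn":0},{"dx":0,"dy":0,"dz":6,"turn":0},{"dx":0,"dy":0,"dz":6,"turn":0}]' |egrep 'ee_p|cont'
python3 -m jog '[{"dx":0,"dy":0,"dz":3,"turn":0},{"dx":0,"dy":0,"dz":6,"turn":0},{"dx":0,"dy":0,"dz":6,"turn":0}]' |egrep 'ee_p|cont'
python3 -m jog '[{"dx":0,"dy":0,"dz":3,"turn":0},{"dx":0,"dy":0,"dz":6,"turn":0},{"dx":0,"dy":0,"dz":6,"turn":0}]' |egrep 'ee_p|cont'
```

```text
ee_pos: [0.5649, -0.0284, 0.0446]
contact_force: [-0.4, -0.1, -1.0]
ee_pos: [0.5659, -0.0261, 0.0359]
contact_force: [-0.3, 0.5, -2.6]
ee_pos: [0.5656, -0.0253, 0.0298]
contact_force: [-0.2, -0.4, -2.2]
ee_pos: [0.5652, -0.0254, 0.0233]
contact_force: [-0.2, -0.3, -2.2]
ee_pos: [0.5652, -0.0255, 0.0172]
contact_force: [0.3, 0.4, -0.7]
```

```bash
python3 -m jog '[{"dx":0,"dy":0,"dz":3,"turn":0},{"dx":0,"dy":0,"dz":6,"turn":0},{"dx":0,"dy":0,"dz":6,"turn":0}]' |egrep 'ee_p|cont'
python3 -m jog '[{"dx":0,"dy":0,"dz":3,"turn":0},{"dx":0,"dy":0,"dz":6,"turn":0},{"dx":0,"dy":0,"dz":6,"turn":0}]' |egrep 'ee_p|cont'
python3 -m jog '[{"dx":0,"dy":0,"dz":3,"turn":0},{"dx":0,"dy":0,"dz":6,"turn":0},{"dx":0,"dy":0,"dz":6,"turn":0}]' |egrep 'ee_p|cont'
```

```text
ee_pos: [0.5652, -0.0255, 0.0112]
contact_force: [1.3, 0.3, -1.6]
ee_pos: [0.5652, -0.0255, 0.0053]
contact_force: [0.1, 0.2, -1.9]
ee_pos: [0.5652, -0.0255, -0.0007]
contact_force: [-1.1, -0.2, -1.4]
```

```bash
python3 -m jog '[{"dx":0,"dy":0,"dz":2,"turn":0},{"dx":0,"dy":0,"dz":4,"turn":0},{"dx":0,"dy":0,"dz":6,"turn":0},{"dx":0,"dy":0,"dz":8,"turn":0},{"dx":0,"dy":0,"dz":8,"turn":0}]' |egrep 'ee_p|cont'
python3 -m jog '[{"dx":0,"dy":0,"dz":0,"turn":0},{"dx":0,"dy":0,"dz":0,"turn":0},{"dx":0,"dy":0,"dz":0,"turn":0}]' -0.2 |egrep 'ee_p|cont|wid'
python3 -m jog '[{"dx":0,"dy":0,"dz":-10,"turn":0},{"dx":0,"dy":0,"dz":-40,"turn":0},{"dx":0,"dy":0,"dz":-80,"turn":0},{"dx":0,"dy":0,"dz":-120,"turn":0},{"dx":0,"dy":0,"dz":-160,"turn":0}]' |egrep 'ee_p|cont|wid'
python3 -m jog '[{"dx":0,"dy":0,"dz":-40,"turn":0},{"dx":0,"dy":0,"dz":-40,"turn":0},{"dx":0,"dy":0,"dz":-40,"turn":0}]' |egrep 'ee_p|cont|wid'
python3 - <<'E'
from h import *
ci=camera_info("wrist");a=grab_frame("wrist");cv2.imwrite("pics/w7.png",a);t=grab_frame("top");cv2.imwrite("pics/t2.png",t)
g=cv2.cvtColor(a,cv2.COLOR_BGR2GRAY)
m=(g<100)
for y in range(20,300,16):
  x=np.where(m[y,:430])[0];print(y,(x.min(),x.max()) if len(x) else None)
print(ci["position"],ci["attitude"])
go([.551,.2905],.20)
E
```

```text
ee_pos: [0.5653, -0.0255, -0.0086]
contact_force: [0.4, 0.7, -1.3]
ee_pos: [0.5657, -0.0257, -0.008]
contact_force: [-0.7, -0.3, -0.3]
width: 0.0513
ee_pos: [0.5658, -0.0259, 0.1541]
contact_force: [0.5, 1.1, 0.2]
width: 0.0512
ee_pos: [0.5669, -0.0257, 0.1938]
contact_force: [0.1, -0.3, -0.5]
width: 0.0516
20 None
36 None
52 None
68 None
84 None
100 (np.int64(241), np.int64(312))
116 (np.int64(214), np.int64(340))
132 (np.int64(198), np.int64(356))
148 (np.int64(189), np.int64(365))
164 (np.int64(183), np.int64(370))
180 (np.int64(180), np.int64(373))
196 (np.int64(180), np.int64(374))
212 (np.int64(182), np.int64(372))
228 (np.int64(77), np.int64(368))
244 (np.int64(195), np.int64(360))
260 (np.int64(206), np.int64(352))
276 (np.int64(190), np.int64(373))
292 (np.int64(184), np.int64(381))
[0.54548686 0.04850977 0.36368549] [-17.51922484  -0.22900325  15.29150838]
rows d [308.3  70.1  -8.7] turn None at [ 0.5648 -0.0254  0.1911] [-1.7993e+02 -4.0000e-02  1.0531e+02] t 17.2
```

```bash
python3 - <<'E'
from h import *
ci=camera_info("wrist");g=cv2.cvtColor(cv2.imread("pics/w7.png"),cv2.COLOR_BGR2GRAY)
p=[]
for y in range(100,224,4):
  x=np.where(g[y,150:430]<100)[0]+150;p+=[(x.min(),y),(x.max()+1,y)]
for z in(.06,.07,.08,.09,.105):print("wrist",z,circ(onz(ci,np.array(p)-.0,z)))
for f in("t2","t1","top0"):
  ci=camera_info("top");g=cv2.cvtColor(cv2.imread(f"pics/{f}.png"),cv2.COLOR_BGR2GRAY)
  g=(g<75).astype(np.uint8);g=cv2.morphologyEx(g,cv2.MORPH_OPEN,np.ones((9,9)));n,l,st,ce=cv2.connectedComponentsWithStats(g);i=l[206,289];print(f,st[i])
  c=max(cv2.findContours((l==i).astype(np.uint8),0,1)[0],key=len)[:,0]
  if st[i][4]<6000:
    for z in(.06,.07,.08,.105):print(z,circ(onz(ci,c,z)))
# lids: top0 white disc and stud
g=cv2.cvtColor(cv2.imread("pics/top0.png"),cv2.COLOR_BGR2GRAY);c=g[195:240,110:165];print(np.array2string(c[::3,::3],max_line_width=200))
g=cv2.cvtColor(cv2.imread("pics/t2.png"),cv2.COLOR_BGR2GRAY);print(g[217,90:190].tolist())
go([.551,.2905],.20)
E
```

```text
wrist 0.06 (array([ 0.56359668, -0.03225362]), np.float64(0.08969664637205031))
wrist 0.07 (array([ 0.56295601, -0.02955515]), np.float64(0.08671714458394271))
wrist 0.08 (array([ 0.56231533, -0.02685667]), np.float64(0.08373764279583831))
wrist 0.09 (array([ 0.56167466, -0.0241582 ]), np.float64(0.08075814100773297))
wrist 0.105 (array([ 0.56071364, -0.02011049]), np.float64(0.07628888832557566))
t2 [   70     0   278   420 46116]
t1 [ 248  165   82   84 5433]
0.06 (array([ 0.56680713, -0.02834607]), np.float64(0.08525461359174358))
0.07 (array([ 0.56531673, -0.02812142]), np.float64(0.08432397861388143))
0.08 (array([ 0.56382633, -0.02789676]), np.float64(0.08339334363602285))
0.105 (array([ 0.56010032, -0.02733513]), np.float64(0.08106675619137457))
top0 [ 248  165   82   83 5436]
0.06 (array([ 0.56770249, -0.02811808]), np.float64(0.08530014322355493))
0.07 (array([ 0.56620232, -0.02789591]), np.float64(0.08436901124657754))
0.08 (array([ 0.56470214, -0.02767375]), np.float64(0.08343787926959916))
0.105 (array([ 0.5609517 , -0.02711833]), np.float64(0.08111004932715095))
[[125 12
[... 1066 characters left out ...]
28 131 133 132 130 120 116 133]
 [130 121 117 124 132 129 135 131 131 129 131 131 131 130 132 122 119 129 131]]
[141, 143, 142, 141, 141, 142, 143, 142, 141, 142, 144, 141, 141, 143, 144, 142, 142, 138, 136, 117, 121, 139, 144, 143, 149, 141, 143, 143, 142, 144, 145, 146, 146, 145, 140, 115, 72, 41, 60, 91, 106, 107, 97, 79, 56, 29, 21, 27, 28, 26, 20, 23, 22, 15, 7, 22, 64, 96, 102, 100, 125, 142, 143, 146, 147, 145, 147, 143, 137, 145, 143, 143, 142, 142, 135, 134, 131, 109, 125, 144, 143, 149, 142, 144, 147, 140, 116, 78, 81, 122, 142, 143, 143, 145, 143, 143, 144, 144, 140, 144]
rows d [308.3  70.1  -8.7] turn None at [ 0.5648 -0.0254  0.1911] [-1.7993e+02 -4.0000e-02  1.0531e+02] t 17.2
```

```bash
python3 -m jog '[{"dx":45,"dy":10,"dz":0,"turn":0},{"dx":90,"dy":20,"dz":0,"turn":0},{"dx":135,"dy":30,"dz":0,"turn":0},{"dx":180,"dy":40,"dz":0,"turn":0},{"dx":225,"dy":50,"dz":0,"turn":0}]' -0.2|egrep 'ee_p|wid'
python3 -m jog '[{"dx":40,"dy":9,"dz":0,"turn":0},{"dx":82,"dy":19,"dz":0,"turn":0},{"dx":82,"dy":19,"dz":0,"turn":0},{"dx":82,"dy":19,"dz":0,"turn":0}]' |egrep 'ee_p|wid'
python3 - <<'E'
from h import *
ci=camera_info("wrist");a=grab_frame("wrist");cv2.imwrite("pics/w8.png",a)
g=cv2.cvtColor(a,cv2.COLOR_BGR2GRAY)
u=proj(ci,[.551,.2905,.06])[0];print(u)
x,y=map(int,u);print(np.array2string(g[y-44:y+44:4,x-44:x+44:4],max_line_width=200))
go([.551,.2905],.20);print(observe()["joint_pos"])
E
```

```text
ee_pos: [0.5528, 0.2059, 0.1899]
width: 0.0511
ee_pos: [0.5493, 0.2902, 0.1894]
width: 0.0514
[282.86867208 190.44513903]
[[178 176 177 174 177 175 179 174 174 175 173 165 150 158 171 174 167 170 169 167 167 168]
 [176 178 175 176 172 176 176 175 175 140 139 140 141 141 141 134 164 168 168 171 169 166]
 [175 174 173 172 174 177 171 173 137 141 139  87  58  62 137 141 140 147 169 167 167 167]
 [176 172 173 177 177 173 174 134 137  88  24  39  39  35  24  16 140 140 164 169 165 168]
 [180 171 170 178 179 170 161 138 112  36  38  28  29  27  27  28  17 138 126 167 166 164]
 [184 186 185 187 185 185 131 142  33  32  24  30  65  54  26  25  25  63 137 166 167 163]
 [185 185 184 186 185 186 157 163  40  27  88  61  50  47  70  22  25  24 131 162 163 165]
 [184 186 184 185 186 185 155 142  37  34 100  63  89  77  38  16  28  19 137 162 178 184]
 [184 185 185 185 185 185 151 162  40  34  53 124 136 132  93   5  30  20 148 185 185 184]
 [184 185 184 185 186 185 170 162  32  33  32 135 134 132 123  19  25  74 139 183 185 185]
 [185 184 185 185 187 185 185 152 104  35  37 123 132 132  70  20  3
[... 527 characters left out ...]
 119 119 117 121 118 121 119 119 120 119]
 [184 181 156 185 184 184 185 184 184 184 185 183 120 118 122 117 121 119 121 119 119 118]
 [184 184 179 180 171 184 183 185 185 184 185 185 119 118 122 122 120 120 116 120 116 109]
 [184 182 185 174 185 152 177 184 184 185 184 186 115 121 117 120 120 119 121 101 116 115]
 [182 183 184 184 178 168 184 164 158 180 184 164 121 117 121 116 105 104 119 114 112 116]
 [182 184 182 184 182 183 184 158 181 182 182 179 114 113 117 120 118 112 114 115 115 117]]
rows d [  2.3   1.5 -10.1] turn None at [0.5501 0.2879 0.1899] [-1.7982e+02  1.4000e-01  1.0534e+02] t 18.15
[-65.38103536  24.23196377  43.41747203  98.03759037 -17.98961265
  65.17877524  -1.4296275 ]
```

```bash
python3 - <<'E'
from h import *
ci=camera_info("wrist");a=cv2.imread("pics/w8.png");g=cv2.cvtColor(a,cv2.COLOR_BGR2GRAY)
m=(g<105).astype(np.uint8)
m[:120]=0;m[250:]=0;n,l,st,ce=cv2.connectedComponentsWithStats(m);i=max([k for k in range(1,n) if 230<ce[k][0]<340],key=lambda k:st[k,4]);print(st[i])
h=(l==i).astype(np.uint8);c=max(cv2.findContours(h,0,1)[0],key=len);hull=cv2.convexHull(c)[:,0]
print("hub top-ish",circ(onz(ci,hull,.035)))
f=np.zeros_like(h);cv2.fillConvexPoly(f,hull,1);f=cv2.erode(f,np.ones((7,7)))
s=((f==1)&(g>110)).astype(np.uint8);n,l,st,ce=cv2.connectedComponentsWithStats(s);k=1+np.argmax(st[1:,4]);print("stud top",st[k],ce[k],onz(ci,[ce[k]],.060))
# cross-check with top camera
ct=camera_info("top");t=cv2.cvtColor(cv2.imread("pics/top0.png"),cv2.COLOR_BGR2GRAY)
m=(t<60).astype(np.uint8);n,l,st,ce=cv2.connectedComponentsWithStats(m);i=l[222,140] or l[213,136];c=max(cv2.findContours((l==i).astype(np.uint8),0,1)[0],key=len)[:,0];print("top hub",st[i],circ(onz(ct,cv2.convexHull(c)[:,0],.033)))
go([.551,.2905],.09)
E
```

```text
[ 267  154   43   42 1210]
hub top-ish (array([0.55420025, 0.29807915]), np.float64(0.020489881043789706))
stud top [280 175  15  14 158] [287.21518987 181.67721519] [[0.55358505 0.29685665 0.06      ]]
top hub [127 208  20  18 256] (array([0.55340584, 0.29527047]), np.float64(0.020770649806557108))
rows d [ 2.5  1.9 99.9] turn None at [0.5501 0.2879 0.1899] [-1.7982e+02  1.4000e-01  1.0534e+02] t 18.15
```

```bash
python3 -m jog '[{"dx":6,"dy":3,"dz":40,"turn":0},{"dx":8,"dy":5,"dz":80,"turn":0},{"dx":8,"dy":5,"dz":125,"turn":0},{"dx":8,"dy":5,"dz":125,"turn":0},{"dx":8,"dy":5,"dz":125,"turn":0}]' -0.1|egrep 'ee_p|wid'
python3 -m jog '[{"dx":0,"dy":0,"dz":0,"turn":0},{"dx":0,"dy":0,"dz":0,"turn":0},{"dx":0,"dy":0,"dz":0,"turn":0}]'|egrep 'ee_p|wid|con'
python3 - <<'E'
from h import *
go([.5536,.2967],.0125)
ci=camera_info("wrist");a=grab_frame("wrist");cv2.imwrite("pics/w9.png",a)
g=cv2.cvtColor(a,cv2.COLOR_BGR2GRAY);u=proj(ci,[.5536,.2967,.06])[0];print(u)
x,y=map(int,u);print(np.array2string(g[y-32:y+32:4,x-48:x+48:4],max_line_width=200))
E
```

```text
ee_pos: [0.5537, 0.295, 0.0662]
width: 0.0468
ee_pos: [0.5555, 0.2984, 0.0692]
contact_force: [-0.2, -0.4, 0.4]
width: 0.0466
rows d [-1.3 -2.5 56.7] turn None at [0.5555 0.2984 0.0692] [ 1.7978e+02 -9.0000e-02  1.0530e+02] t 18.95
[276.57080967 245.35117312]
[[190 191 170 141 141  81  29  30  27  20  72  74  67  63  57  29  23  26  23  16 120 141 136 167]
 [191 190 186 139 141  23  30  27  22  87  71  38  57  38  46  64  17  22  24  19  76 143 149 165]
 [190 189 191 163 138  24  27  24  17  84  40  56  57  54  55  43  48  24  25  19  67 141 147 165]
 [190 189 191 158 164  25  23  24   8  49  41  63  63  50  32  30   6  21  24  23  66 142 158 143]
 [189 190 190 163 165  23  23  26  18  56  77  89 104  87  62  45   4  10  19  20  63 124 130  88]
 [189 190 190 190 161  65  30  25  12  73 111 138 137 136 109  61   7  20  19  21 110  83 113 119]
 [188 191 190 190 147  98  21  15  11  90 136 138 138 137 137  79  12   9  15  56  98 121 123 119]
 [190 190 188 189 122  94  31  22  19 100 138 140 137 134 136 101   5  14  13  94 120 125 122 121]
 [190 189 190 190 121 123  98  68  13  32  88 122 137 109  97  60  10  10  96 123 123 123 119 123]
 [189 190 187 188 156 121 123 119  65  18  46  69  69  71  61  15  65 117 122 124 123 121 123 123]
 [188 188 189 189 134 121 121 121 121 123 115  92  62  90 113 118 125 117 120 124 120 122 123 122]
 [189 188 189 190 121 122 120 120 120 122 124 123 123 122 122 123 118 119 124 122 120 125 123 121]
 [145 187 189 189 121 121 121 121 122 119 125 122 123 123 121 122 121 121 123 119 124 124 121 123]
 [116 187 188 187 163 120 119 121 120 125 121 124 124 120 123 119 118 123 121 122 123 121 122 122]
 [ 80 189 187 188 119 119 119 121 122 123 123 174 122 120 120 119 123 123 120 124 122 122 125 117]
 [ 27 129 131 120 121 118 121 120 124 121 122 122 121 120 119 121 123 119 124 123 120 122 117 122]]
```

```bash
python3 -m jog '[{"dx":-4,"dy":-2.5,"dz":12,"turn":0},{"dx":-4,"dy":-2.5,"dz":28,"turn":0},{"dx":-4,"dy":-2.5,"dz":42,"turn":0},{"dx":-4,"dy":-2.5,"dz":50,"turn":0},{"dx":-4,"dy":-2.5,"dz":55,"turn":0}]' |egrep 'ee_p|wid|con'
python3 -m jog '[{"dx":0,"dy":0,"dz":0,"turn":0},{"dx":0,"dy":0,"dz":0,"turn":0}]'|egrep 'ee_p|wid|con'
python3 -m jog '[{"dx":0,"dy":0,"dz":0,"turn":0},{"dx":0,"dy":0,"dz":0,"turn":0},{"dx":0,"dy":0,"dz":0,"turn":0},{"dx":0,"dy":0,"dz":0,"turn":0},{"dx":0,"dy":0,"dz":0,"turn":0}]' 0.9 80
python3 -m jog '[{"dx":0,"dy":0,"dz":0,"turn":0},{"dx":0,"dy":0,"dz":0,"turn":0}]'|egrep 'ee_p|wid|con|grip'
```

```text
ee_pos: [0.5513, 0.2927, 0.0097]
contact_force: [0.4, -0.0, -0.3]
width: 0.047
ee_pos: [0.5529, 0.2933, 0.0118]
contact_force: [0.5, -0.7, -0.1]
width: 0.0468
time_s: 20.2
ee_pos: [0.5538, 0.2938, 0.0129]
tool_rot: [179.9, -0.0, 105.3]
contact_force: [0.6, -0.5, 4.9]
width: 0.0133
grip_force: 78.4
ee_pos: [0.5538, 0.2938, 0.0129]
contact_force: [0.7, 0.1, 6.0]
width: 0.0134
grip_force: 78.5
```

```bash
python3 -m jog '[{"dx":0,"dy":0,"dz":-2,"turn":0},{"dx":0,"dy":0,"dz":-6,"turn":0},{"dx":0,"dy":0,"dz":-12,"turn":0},{"dx":0,"dy":0,"dz":-12,"turn":0},{"dx":0,"dy":0,"dz":-12,"turn":0}]' |egrep 'ee_p|wid|con|grip'
python3 -m jog '[{"dx":0,"dy":0,"dz":-20,"turn":0},{"dx":0,"dy":0,"dz":-50,"turn":0},{"dx":0,"dy":0,"dz":-90,"turn":0},{"dx":0,"dy":0,"dz":-125,"turn":0},{"dx":0,"dy":0,"dz":-145,"turn":0}]' |egrep 'ee_p|wid|con|grip'
python3 -m jog '[{"dx":0,"dy":0,"dz":0,"turn":0},{"dx":0,"dy":0,"dz":0,"turn":0},{"dx":0,"dy":0,"dz":0,"turn":0},{"dx":0,"dy":0,"dz":0,"turn":0}]'|egrep 'ee_p|wid|con|grip|rot'
python3 - <<'E'
from h import *
go([.5635,-.0275],.1695)
b=grab_frame("side");cv2.imwrite("pics/s10.png",b);print(observe()["ft_torque"])
E
```

```text
ee_pos: [0.5518, 0.293, 0.0233]
contact_force: [-0.0, -0.2, -7.0]
width: 0.0131
grip_force: 78.2
ee_pos: [0.5541, 0.2934, 0.1719]
contact_force: [0.5, 0.1, -6.6]
width: 0.0129
grip_force: 78.9
ee_pos: [0.5507, 0.2925, 0.1662]
tool_rot: [-179.7, 0.1, 105.3]
contact_force: [-0.7, -0.3, -7.1]
width: 0.0131
grip_force: 78.9
rows d [-312.1  -72.2   -2.5] turn None at [0.5507 0.2925 0.1662] [-1.7975e+02  9.0000e-02  1.0532e+02] t 21.8
[-0.02431388  0.00378223 -0.0214634 ]
```

```bash
python3 -m jog '[{"dx":-20,"dy":-5,"dz":0,"turn":0},{"dx":-55,"dy":-13,"dz":0,"turn":0},{"dx":-90,"dy":-21,"dz":0,"turn":0},{"dx":-125,"dy":-29,"dz":0,"turn":0},{"dx":-160,"dy":-37,"dz":0,"turn":0}]' |egrep 'ee_p|wid'
python3 -m jog '[{"dx":-35,"dy":-8,"dz":0,"turn":0},{"dx":-70,"dy":-16,"dz":0,"turn":0},{"dx":-105,"dy":-24,"dz":0,"turn":0},{"dx":-135,"dy":-31,"dz":0,"turn":0},{"dx":-152,"dy":-35,"dz":0,"turn":0}]' |egrep 'ee_p|wid'
python3 -m jog '[{"dx":0,"dy":0,"dz":0,"turn":0},{"dx":0,"dy":0,"dz":0,"turn":0},{"dx":0,"dy":0,"dz":0,"turn":0},{"dx":0,"dy":0,"dz":0,"turn":0},{"dx":0,"dy":0,"dz":0,"turn":0}]'|egrep 'ee_p|wid|con|grip|rot'
python3 - <<'E'
from h import *
go([.5635,-.0275],.12)
b=grab_frame("side");a=grab_frame("wrist");t=grab_frame("top");cv2.imwrite("pics/s11.png",b);cv2.imwrite("pics/w11.png",a);cv2.imwrite("pics/t11.png",t)
E
python3 -c "
import cv2,numpy as np
a=cv2.imread('pics/s11.png')[60:360,140:500];t=cv2.imread('pics/t11.png')[80:330,150:420]
cv2.imwrite('pics/c11.png',cv2.convertScaleAbs(np.hstack([cv2.resize(a,(432,360)),cv2.resize(t,(368,360))]),alpha=1.5))"
```

```text
ee_pos: [0.5585, 0.1265, 0.1683]
width: 0.0133
ee_pos: [0.5644, -0.0326, 0.1687]
width: 0.0129
ee_pos: [0.5655, -0.0253, 0.1686]
tool_rot: [-180.0, -0.0, 105.4]
contact_force: [0.2, -0.7, -6.1]
width: 0.0129
grip_force: 79.0
rows d [-1.6 -2.5 48.6] turn None at [ 0.5655 -0.0253  0.1686] [-1.7999e+02 -2.0000e-02  1.0545e+02] t 23.35
```

View pics/c11.png

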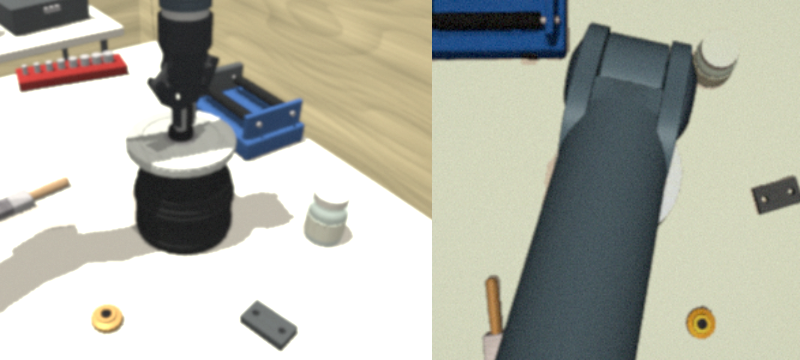

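The left view shows the pair hanging level above the barrel, cover centre at about (182,140) and barrel at (183,205), well aligned sideways. In the right view the arm hides the cover. I've used all my picture views, so the rest is numeric, starting with fitting the cover edge in the wrist frame.

```bash
cat >> h.py <<'E'
def rim(g,ci,c,z,r0,r1,th,thr=12):
    out=[];g=cv2.GaussianBlur(g,(3,3),0).astype(float);rr=np.arange(r0,r1,.0004)
    for t in np.radians(th):
        u=proj(ci,np.c_[c[0]+rr*np.cos(t),c[1]+rr*np.sin(t),0*rr+z])
        if (u<2).any() or (u[:,0]>557).any() or (u[:,1]>417).any():continue
        v=cv2.remap(g.astype(np.float32),u[:,0].astype(np.float32)[None],u[:,1].astype(np.float32)[None],1)[0]
        d=np.abs(v[4:]-v[:-4]);k=d.argmax()
        if d[k]>thr:out.append([c[0]+rr[k+2]*np.cos(t),c[1]+rr[k+2]*np.sin(t),np.degrees(t),rr[k+2]])
    return np.array(out)
E
python3 - <<'E'
from h import *
s=observe();ci=camera_info("wrist");g=cv2.cvtColor(cv2.imread("pics/w11.png"),cv2.COLOR_BGR2GRAY)
z=s["ee_pos"][2]+.0061;print("TCP",s["ee_pos"],z)
P=rim(g,ci,s["ee_pos"][:2],z,.075,.1,range(0,360,10))
print(P[:,2:].round(4).tolist());c,r=circ(P);print(c,r)
for _ in range(3):
  e=np.abs(np.hypot(*(P[:,:2]-c).T)-r);P=P[e<max(.0015,np.median(e)*2)];c,r=circ(P)
print(len(P),c,r)
ci=camera_info("side");g=cv2.cvtColor(cv2.imread("pics/s11.png"),cv2.COLOR_BGR2GRAY)
for zz in(z,):
  P=rim(g,ci,s["ee_pos"][:2],zz,.075,.098,range(0,360,10));print(P[:,2:].round(4).tolist());c,r=circ(P)
  for _ in range(3):
    e=np.abs(np.hypot(*(P[:,:2]-c).T)-r);P=P[e<max(.0015,np.median(e)*2)];c,r=circ(P)
  print(len(P),c,r)
E
```

```text
TCP [ 0.56546845 -0.02605614  0.16872698] 0.17482698416221376
[[0.0, 0.0818], [10.0, 0.0826], [20.0, 0.085], [50.0, 0.087], [60.0, 0.0882], [70.0, 0.089], [80.0, 0.0906], [90.0, 0.0898], [100.0, 0.0902], [110.0, 0.0906], [120.0, 0.0906], [130.0, 0.0906], [140.0, 0.091], [150.0, 0.091], [170.0, 0.0894], [180.0, 0.0882], [190.0, 0.0874], [200.0, 0.0866], [210.0, 0.0762], [240.0, 0.097], [280.0, 0.0834], [290.0, 0.0834], [330.0, 0.0974], [350.0, 0.081]]
[ 0.56399969 -0.02449912] 0.08750439541538248
18 [ 0.56330037 -0.02266949] 0.08661521160231721
[[20.0, 0.0822], [30.0, 0.083], [40.0, 0.0858], [150.0, 0.0898], [160.0, 0.0906], [170.0, 0.0938], [180.0, 0.0966], [190.0, 0.097], [210.0, 0.087], [220.0, 0.0858], [230.0, 0.0854], [240.0, 0.0842], [250.0, 0.083], [260.0, 0.081], [270.0, 0.0818], [280.0, 0.0918], [290.0, 0.0882], [300.0, 0.0802], [310.0, 0.0802], [320.0, 0.0798]]
13 [ 0.56127385 -0.02203513] 0.08555621448269997
```

```bash
python3 -m jog '[{"dx":-5,"dy":0,"dz":10,"turn":0},{"dx":-5,"dy":0,"dz":25,"turn":0},{"dx":-5,"dy":0,"dz":38,"turn":0},{"dx":-5,"dy":0,"dz":44,"turn":0},{"dx":-5,"dy":0,"dz":44,"turn":0}]' |egrep 'ee_p|con'
python3 -m jog '[{"dx":0,"dy":0,"dz":2,"turn":0},{"dx":0,"dy":0,"dz":4,"turn":0},{"dx":0,"dy":0,"dz":5,"turn":0},{"dx":0,"dy":0,"dz":5,"turn":0},{"dx":0,"dy":0,"dz":5,"turn":0}]'|egrep 'ee_p|con'
python3 -m jog '[{"dx":0,"dy":0,"dz":1,"turn":0},{"dx":0,"dy":0,"dz":2,"turn":0},{"dx":0,"dy":0,"dz":3,"turn":0},{"dx":0,"dy":0,"dz":3,"turn":0}]'|egrep 'ee_p|con'
```

```text
ee_pos: [0.565, -0.0313, 0.1226]
contact_force: [-1.0, -0.6, -6.5]
ee_pos: [0.567, -0.0314, 0.12]
contact_force: [-0.1, -0.5, -6.7]
ee_pos: [0.5665, -0.0315, 0.1166]
contact_force: [-0.4, -0.1, -6.6]
```

```bash
python3 -m jog '[{"dx":0,"dy":0,"dz":1,"turn":0},{"dx":0,"dy":0,"dz":2,"turn":0},{"dx":0,"dy":0,"dz":3,"turn":0},{"dx":0,"dy":0,"dz":3,"turn":0}]'|egrep 'ee_p|con'
python3 -m jog '[{"dx":0,"dy":0,"dz":1,"turn":0},{"dx":0,"dy":0,"dz":2,"turn":0},{"dx":0,"dy":0,"dz":2,"turn":0}]'|egrep 'ee_p|con'
python3 -m jog '[{"dx":0,"dy":0,"dz":1,"turn":0},{"dx":0,"dy":0,"dz":2,"turn":0},{"dx":0,"dy":0,"dz":2,"turn":0}]'|egrep 'ee_p|con'
python3 - <<'E'
from h import *
f=[];
for n in range(4):grab_frame("wrist");s=observe();f.append(np.r_[s["contact_force"],s["ft_torque"]*10,s["ee_pos"]*1000])
print(np.mean(f,0).round(2),s["tool_rot"],s["time_s"])
E
```

```text
ee_pos: [0.5666, -0.0315, 0.1135]
contact_force: [0.4, 0.5, -7.5]
ee_pos: [0.5666, -0.0314, 0.1116]
contact_force: [-0.3, 0.5, -6.8]
ee_pos: [0.5666, -0.0315, 0.1096]
contact_force: [-0.4, -0.2, -7.3]
[-1.7000e-01  4.2000e-01 -6.3600e+00 -1.0000e-02  3.0000e-02  1.5000e-01
  5.6673e+02 -3.1470e+01  1.0973e+02] [1.79999413e+02 1.13729388e-03 1.05317289e+02] 26.1
```

```bash
python3 -m jog '[{"dx":0,"dy":0,"dz":1,"turn":0},{"dx":0,"dy":0,"dz":1,"turn":0}]'|egrep 'ee_p|con'
python3 -m jog '[{"dx":0,"dy":0,"dz":1,"turn":0},{"dx":0,"dy":0,"dz":1,"turn":0}]'|egrep 'ee_p|con'
python3 -m jog '[{"dx":0,"dy":0,"dz":0.5,"turn":0},{"dx":0,"dy":0,"dz":0.5,"turn":0}]'|egrep 'ee_p|con'
```

```text
ee_pos: [0.5667, -0.0314, 0.1086]
contact_force: [0.5, 0.5, -6.9]
ee_pos: [0.5668, -0.0315, 0.1079]
contact_force: [-0.2, 0.0, -5.4]
ee_pos: [0.5669, -0.0315, 0.1079]
contact_force: [-2.9, 0.6, -0.1]
```

```bash
python3 -m jog '[{"dx":0,"dy":0,"dz":0.5,"turn":0},{"dx":0,"dy":0,"dz":0.5,"turn":0}]'|egrep 'ee_p|con|rot'
python3 -m jog '[{"dx":0,"dy":0,"dz":0,"turn":0},{"dx":0,"dy":0,"dz":0,"turn":0},{"dx":0,"dy":0,"dz":0,"turn":0},{"dx":0,"dy":0,"dz":0,"turn":0}]' 0.4|egrep 'ee_p|con|wid'
```

```text
ee_pos: [0.5669, -0.0315, 0.1079]
tool_rot: [180.0, -0.1, 105.3]
contact_force: [-5.2, 0.2, 5.7]
ee_pos: [0.5674, -0.0315, 0.107]
contact_force: [-0.5, 0.7, -0.1]
width: 0.0258
```

```bash
python3 -m jog '[{"dx":0,"dy":0,"dz":-5,"turn":0},{"dx":0,"dy":0,"dz":-20,"turn":0},{"dx":0,"dy":0,"dz":-45,"turn":0},{"dx":0,"dy":0,"dz":-60,"turn":0},{"dx":0,"dy":0,"dz":-60,"turn":0}]' |egrep 'ee_p|con'
python3 -m jog '[{"dx":0,"dy":0,"dz":0,"turn":0},{"dx":0,"dy":0,"dz":0,"turn":0},{"dx":0,"dy":0,"dz":0,"turn":0},{"dx":0,"dy":0,"dz":0,"turn":0}]' -0.3|egrep 'ee_p|con|wid'
python3 - <<'E'
from h import *
s=observe();ci=camera_info("wrist");a=grab_frame("wrist");cv2.imwrite("pics/w12.png",a);g=cv2.cvtColor(a,cv2.COLOR_BGR2GRAY)
c0=np.array([.5645,-.0285])
def fit(P):
  c,r=circ(P)
  for _ in range(4):
    e=np.abs(np.hypot(*(P[:,:2]-c).T)-r);P=P[e<=max(.001,np.median(e)*2)];c,r=circ(P)
  return len(P),c.round(4),r.round(4)
print("cover",fit(rim(g,ci,c0,.114,.078,.095,range(0,360,6))))
print("hub",fit(rim(g,ci,c0,.130,.0165,.0235,range(0,360,6))))
print("stud",fit(rim(g,ci,c0,.155,.0055,.0105,range(0,360,10))))
u=proj(ci,np.r_[c0,.13])[0];x,y=map(int,u);print(u);print(np.array2string(g[y-60:y+60:5,x-60:x+60:5],max_line_width=200))
go(c0,.1)
E
```

```text
ee_pos: [0.5695, -0.0319, 0.1702]
contact_force: [0.9, -0.7, -0.0]
ee_pos: [0.566, -0.0315, 0.1658]
contact_force: [0.2, -1.0, -0.5]
width: 0.0556
cover (24, array([ 0.5637, -0.0265]), np.float64(0.0851))
hub (49, array([ 0.5635, -0.0257]), np.float64(0.0198))
stud (24, array([ 0.5647, -0.0267]), np.float64(0.0082))
[279.53783973 222.12195438]
[[129  93  89  94  90  92  93 176 185 184 181 185 181 181 182 181 178 176 171 176 173 173 176 172]
 [132 129 106  91  93  94  92  92  92  90 182 181 180 180 180 177 179 174 175 174 174 174 173 174]
 [ 90 127 130 126  93  94  90  92  90  90  94  94 160 177 177 179 175 170 174 174 171 175 173 172]
 [ 92 129 127  90  93  90  91  91  89  74  75  74  77 108 147 140 166 176 173 172 176 171 172 172]
 [ 90  91  91  91  94  90  91  73  75  76  76  74  76  76 108 147 147 125 174 174 174 174 173 172]
 [ 92  87  90  93  90  91  74  74  77  68   7  10   5   8   9  44 107 148 128 177 174 171 171 175]
 [ 90  89  91  93  90  84  76  75  18   6  12  14   3  16  12  10  22  77 126 143 172 172 173 169]
 [ 88  90  93  87  91  67  74  40   2  16  16   9  13   7   9
[... 1019 characters left out ...]
127 122]
 [123 124 123 124 125 126 126 123 123 126 126 124 127 126 125 124 123 127 122 127 125 126 120 126]
 [125 122 122 124 126 124 123 122 124 123 127 126 128 124 126 123 125 124 128 125 126 124 125 124]
 [125 124 123 124 122 123 125 122 124 127 126 126 126 127 123 125 125 125 127 124 127 121 125 122]
 [118 182 123 124 124 122 122 123 123 124 125 126 124 124 122 127 123 128 122 125 121 126 122 124]
 [145 148 192 182 123 121 124 120 127 123 126 123 124 122 125 122 126 123 125 122 125 124 122 104]
 [142 188 191 156 190 185 124 125 123 124 123 125 122 125 124 125 125 123 127 124 125 109 119 122]]
rows d [ 3.3 -0.8 66. ] turn None at [ 0.5662 -0.0315  0.166 ] [-179.91    0.    105.31] t 28.25
```

```bash
python3 -m jog '[{"dx":3,"dy":-0.7,"dz":15,"turn":0},{"dx":3,"dy":-0.7,"dz":35,"turn":0},{"dx":3,"dy":-0.7,"dz":52,"turn":0},{"dx":3,"dy":-0.7,"dz":60,"turn":0},{"dx":3,"dy":-0.7,"dz":60,"turn":0}]' |egrep 'ee_p|con'
python3 -m jog '[{"dx":0,"dy":0,"dz":3,"turn":0},{"dx":0,"dy":0,"dz":6,"turn":0},{"dx":0,"dy":0,"dz":10,"turn":0},{"dx":0,"dy":0,"dz":13,"turn":0},{"dx":0,"dy":0,"dz":13,"turn":0}]'|egrep 'ee_p|con'
python3 -m jog '[{"dx":0,"dy":0,"dz":0,"turn":0},{"dx":0,"dy":0,"dz":0,"turn":0},{"dx":0,"dy":0,"dz":0,"turn":0}]'|egrep 'ee_p|con|wid'
python3 - <<'E'
from h import *
s=observe();ci=camera_info("wrist");a=grab_frame("wrist");cv2.imwrite("pics/w13.png",a);g=cv2.cvtColor(a,cv2.COLOR_BGR2GRAY)
P=rim(g,ci,[.5640,-.027],.155,.0055,.0125,range(0,360,10));print("stud",circ(P),len(P))
go([.564,-.027],.0925)
E
```

```text
ee_pos: [0.5636, -0.0288, 0.1047]
contact_force: [-0.4, 0.2, -0.3]
ee_pos: [0.565, -0.0287, 0.0934]
contact_force: [-0.5, 1.0, 1.0]
ee_pos: [0.5655, -0.0288, 0.0939]
contact_force: [-0.0, 0.4, 0.4]
width: 0.0551
stud (array([ 0.56438835, -0.02488118]), np.float64(0.008339355801628362)) 36
rows d [ 2.1 -0.9  1.4] turn None at [ 0.5654 -0.0288  0.0939] [179.99   0.   105.32] t 29.6
```

```bash
python3 -m jog '[{"dx":0,"dy":-0.5,"dz":1.5,"turn":0},{"dx":0,"dy":-0.5,"dz":1.5,"turn":0},{"dx":0,"dy":-0.5,"dz":1.5,"turn":0}]'|egrep 'ee_p|con'
python3 -m jog '[{"dx":0,"dy":0,"dz":0,"turn":0},{"dx":0,"dy":0,"dz":0,"turn":0},{"dx":0,"dy":0,"dz":0,"turn":0},{"dx":0,"dy":0,"dz":0,"turn":0},{"dx":0,"dy":0,"dz":0,"turn":0}]' 0.6 60|egrep 'ee_p|con|wid|grip'
python3 -m jog '[{"dx":0,"dy":0,"dz":-0.5,"turn":0},{"dx":0,"dy":0,"dz":-1,"turn":0},{"dx":0,"dy":0,"dz":-2,"turn":0},{"dx":0,"dy":0,"dz":-4,"turn":0},{"dx":0,"dy":0,"dz":-4,"turn":0}]'|egrep 'ee_p|con|wid|grip|rot'
```

```text
ee_pos: [0.5647, -0.0289, 0.0922]
contact_force: [-0.7, -0.0, -0.5]
ee_pos: [0.5651, -0.0289, 0.0928]
contact_force: [-1.1, -0.6, 5.8]
width: 0.0369
grip_force: 60.0
ee_pos: [0.5642, -0.0288, 0.0958]
tool_rot: [-179.9, -0.0, 105.3]
contact_force: [0.5, -0.3, -3.1]
width: 0.0369
grip_force: 60.5
```

The load reads 3 N, so only the cover is being lifted. Continuing straight up slowly.

```bash
python3 -m jog '[{"dx":0,"dy":0,"dz":-3,"turn":0},{"dx":0,"dy":0,"dz":-7,"turn":0},{"dx":0,"dy":0,"dz":-11,"turn":0},{"dx":0,"dy":0,"dz":-15,"turn":0},{"dx":0,"dy":0,"dz":-20,"turn":0}]'|egrep 'ee_p|con'
python3 -m jog '[{"dx":0,"dy":0,"dz":-5,"turn":0},{"dx":0,"dy":0,"dz":-10,"turn":0},{"dx":0,"dy":0,"dz":-15,"turn":0},{"dx":0,"dy":0,"dz":-20,"turn":0},{"dx":0,"dy":0,"dz":-25,"turn":0}]'|egrep 'ee_p|con'
python3 -m jog '[{"dx":0,"dy":0,"dz":-8,"turn":0},{"dx":0,"dy":0,"dz":-18,"turn":0},{"dx":0,"dy":0,"dz":-30,"turn":0},{"dx":0,"dy":0,"dz":-42,"turn":0},{"dx":0,"dy":0,"dz":-51,"turn":0}]'|egrep 'ee_p|con'
python3 -m jog '[{"dx":0,"dy":0,"dz":0,"turn":0},{"dx":0,"dy":0,"dz":0,"turn":0},{"dx":0,"dy":0,"dz":0,"turn":0},{"dx":0,"dy":0,"dz":0,"turn":0},{"dx":0,"dy":0,"dz":0,"turn":0}]'
python3 - <<'E'
from h import *
s=observe();ci=camera_info("side");a=grab_frame("side");cv2.imwrite("pics/s14.png",a);g=cv2.cvtColor(a,cv2.COLOR_BGR2GRAY)
def fit(P):
  c,r=circ(P)
  for _ in range(4):
    e=np.abs(np.hypot(*(P[:,:2]-c).T)-r);P=P[e<=max(.001,np.median(e)*2)];c,r=circ(P)
  return len(P),c.round(4),r.round(4)
c=[.564,-.027]
print("flange top @.110",fit(rim(g,ci,c,.110,.066,.082,range(0,360,5))))
print("flange near bottom @.105",fit(rim(g,ci,c,.105,.066,.082,range(170,300,5))))
for z in(.108,.112,.116,.120):print(z,fit(rim(g,ci,c,z,.066,.082,range(0,360,5))))
print("cover",fit(rim(g,ci,c,s["ee_pos"][2]+.114-.0928,.078,.096,range(0,360,5))))
E
```

```text
ee_pos: [0.5648, -0.0289, 0.1167]
contact_force: [-0.3, 1.1, -4.4]
ee_pos: [0.5648, -0.0289, 0.1417]
contact_force: [0.1, -0.0, -3.3]
ee_pos: [0.5655, -0.0291, 0.1939]
contact_force: [0.5, 0.4, -3.0]
time_s: 32.9
ee_pos: [0.5644, -0.0289, 0.1917]
tool_rot: [-179.9, -0.0, 105.3]
contact_force: [-0.7, 0.6, -3.3]
width: 0.0368
grip_force: 60.6
flange top @.110 (23, array([ 0.5626, -0.0299]), np.float64(0.075))
flange near bottom @.105 (13, array([ 0.5641, -0.0282]), np.float64(0.0729))
0.108 (26, array([ 0.5635, -0.0281]), np.float64(0.0751))
0.112 (25, array([ 0.5612, -0.0327]), np.float64(0.0745))
0.116 (19, array([ 0.5581, -0.0361]), np.float64(0.0743))
0.12 (16, array([ 0.5563, -0.0387]), np.float64(0.0735))
cover (28, array([ 0.5619, -0.0277]), np.float64(0.086))
```

```bash
python3 -c "
from cell import *
print(job_done())"
```

```text
the job is handed in; nothing more can be done
None
```

The job is handed in: one plate was lowered into the barrel, the inner lid is seated on the rim and let go, and the gripper holds the cover about 10 cm above it; the last measurements (about 33 s on the clock) fit this, though no verdict came back.

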